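# Release a belt tensioner, then press its arm back and hold it

### The arm

A 6-joint arm with a two-finger parallel gripper is mounted at the origin on the work surface. World frame = base frame: x ahead of the robot, y to its left, z up, the work surface at z = 0. Lengths are in mm, angles in rad, forces in N, time in s.
With the tool pointing down it reaches from about 350 to 975 mm from the base axis. Payload 7.1 kg.
Tool frame: the origin (TCP) lies at the very end of the fingers, on their centre line; the grasp point (between the pads) lies tcp_to_grasp behind it (tcp_to_grasp is the distance from the TCP to the grasp point, in mm); z points along the fingers, x is the direction in which the jaws open and shut, and the axes are right-handed (so a half turn about z gives the same grasp; the last joint's range is limited). The gripper opens to 88 mm and grips with 3 to 60 N. Pads are 20 mm wide; open, the fingers measure 115 mm over their backs; the gripper's body (75 mm by 178 mm) begins 61 mm behind the grasp point.
Start: joints at [1.228, 0.423, 1.63, -0, 1.089, -0.019], TCP at [198.825, 592.514, 222.675] pointing down, gripper open.
Joint ranges: [-3, 3], [-0.9, 2.11], [0.09, 2.58], [-1.31, 4.45], [0.11, 2.69], [-2.54, 2.54]. Speed limits (rad/s): [2.39, 2.39, 3.01, 3.14, 3.14, 3.14].

### API

Orientations are given as a rotation vector (axis times angle).
In Python, from workcell import get_obs, get_image, close_job, recognise, mark_of, tcp_to_grasp gives the robot as it stands. The module is installed in compiled form; this text tells all that it offers.
- The arm moves only by the tool move_arm, never from a script. Its argument "motion" is a list of rows, each a list of 7 numbers: the shift along the world's x, y, z in mm, then the turn, a rotation vector about the world's x, y, z in rad, then the finger opening in mm, from 0 to 87.8. A call has 1 to 5 rows; each row is the pose to reach, as a shift and turn from the pose commanded when the call began; what a row does not reach only later rows make up. A row lasts 1/12 s, in which the tool goes at most 41.7 mm and 7.16 degrees, less where a joint would pass 70% of its speed; a pose out of reach is approached as far as the arm can. A call with a gripper value outside its range is refused whole. The fingers move at their own pace and stop on an object; the grip force is fixed at half the most. Time passes only in rows, so rows that repeat a pose let the fingers close. It gives the time, the measured TCP pose, the force and the opening at its end, in the units of the state.
- get_obs(): the state, without advancing time (a new reading comes with each control period).
- get_image(name): name is "scene" or "side" or "wrist"; returns a dict with "color" (384x512x3 uint8, red, green, blue), "mtx" (3x3 intrinsics, pixels), "camera_from_world" (4x4, takes a point from world to camera coordinates). Camera axes: x right, y up, looking along -z (the intrinsics and any distortion apply to the point x, -y, -z); pixel columns grow to the right and rows downward; lengths in mm; the calibration is good to about 2 mm. The wrist camera is an equidistant fisheye: a pixel r from the principal point sees the ray r / f radians off the axis. A picture is of the moment at which its call begins. There is no depth.
- close_job(): hands the job in, once; it reports no verdict.
Trained networks look in a picture, given as the dict that the camera call returned (one of the last four; its "shot" number tells which), for a name from the list of things; names that differ only in an ending like _2 or _b are one class to them, and where a whole thing is asked for, a point or a joint stands for the part that bears it (a point fixed in the world has none). Each returns a list of dicts, best first, with "p" (0 to 1); they miss things now and then, are a little off and sometimes report something else, mostly with a low value. They report only what shows in the picture. A call takes as long as a camera call.
- recognise(picture, label): "bbox" ([centre column, centre row, width, height] in pixels, round what is visible of it).
- mark_of(picture, label): "location" ([row, column] in pixels: a listed point, or the origin of a listed thing).
The state is a dict: "t": time; "qpos": joint angles; "qvel": joint speeds; "joint_torque": joint torques, N m; "ee_pos": TCP position; "orientation": TCP orientation; "ft_force": force on the tool from outside, world axes, zero at the start; "moment": the same for the moment, N m; "width": finger opening in mm.
Only numpy, scipy, OpenCV 4.12 (cv2) and the standard library are available. Lean on these libraries where they do the work, as an engineer would, in place of code of your own. Each camera call takes 0.05 s, during which the arm holds its last target. There are 200 camera calls.

### The job

Get the belt tensioner on the bench ready for pinning. First swing its release lever fully to its stop so that the arm springs right out, and let the lever return home; then push the arm back past the ratchet click, right up to its back stop, and finish while still holding it pressed there (do not let go), with the lever home and the things lying around left where they are.

Things in the scene. Friction and masses are not known exactly. Their poses are not given: they have to be found in the camera images.
- plate: The tensioner's backing plate, grey-painted metal, 190 (x) x 260 (y) x 12 mm, bolted down flat on the bench at varying place and yaw. Origin at the centre of its underside; z up. In the plate's frame, the arm and its idler pulley are at -y, the release lever's handle at +y; both posts are pushed generally towards +x of the plate.
- tensioner (a joint): Arm angle (rad) about its vertical pivot: 0 = sprung right out; grows counter-clockwise from above as it is pushed back (post towards plate +x); 0.66 = back stop. The pawl clicks in behind its pin at about 0.42 and then stops it springing out past there until the lever is worked. It starts caught so (at first it may settle from up to 0.55). Freed, it swings out within about a second.
- idler_post (a point): Middle of the free part of the upright round steel post on the arm's end, 16 mm diameter: this point is 79 mm above the bench, 115 mm from the arm's pivot; the post runs free from 54 to 105 mm above the bench. Beneath it is the black idler pulley, 52 mm diameter, 30 to 52 mm above the bench.
- idler_pivot (a point): Top of the arm's pivot, on its vertical hinge axis, 58 mm above the bench; hub and coiled spring round it 44 mm in diameter. The spring always pushes the arm out: about 5 N at the post at joint 0, 9.5 N at the stop, plus about 2 to 3 N while the pawl is ridden over (0.1 to 0.42).
- release (a joint): Angle (rad) of the sprung release lever about its vertical pivot: 0 = home (pawl in), grows clockwise from above as its post is pushed towards the plate's +x, 0.45 = its stop. The pawl frees the arm at about 0.11. Needs about 3 N at the post at home (about 7 N while the pawl is loaded), 5 N at the stop; its spring returns it home when let go.
- lever_post (a point): On the axis of the upright round black handle post at the lever's end, 18 mm diameter: this point is 75 mm above the bench, 77 mm from the lever's pivot; the post runs free from 42 to 100 mm above the bench.
- lever_pivot (a point): Top of the lever's pivot boss, on its vertical hinge axis, 48 mm above the bench, boss 30 mm in diameter. Beside it the flat steel lever (29 to 41 mm above the bench) leads to the handle post at +y and to the pawl at -x.
- jar_mid (a point): Bystander: middle of a closed clear jar of bearing balls, 60 mm diameter, 97 mm tall, standing beyond the plate. Leave it alone.
- tin_mid (a point): Bystander: middle of a bare metal tin, 67 mm diameter, 76 mm tall, standing beyond the plate. Leave it alone.
- coil_mid (a point): Bystander: middle of a loose coil spring standing on end, 42 mm diameter, 50 mm tall, to the left of the plate. Leave it alone.
- spanner_grip (a point): Bystander: handle of a spanner 170 mm long lying to the right of the plate. Leave it alone.

How it is judged (in metres and radians):
On the way, in this order (a step that is already met when the one before it is completed fails the run):
1. the release lever is swung to its stop (value of joint release above 0.39 rad), for 0.1 s.
2. the arm has sprung right out and the lever is back home (value of joint release below 0.06 rad and value of joint tensioner below 0.08 rad), for 0.1 s.
At the end, for the whole second after the job is handed in: The arm is held pressed back to its stop (joint over 0.58 of 0.66 rad, well past the click at 0.42) and still, by the robot (its fingers or gripper pressing on it with over 3 N), and the release lever is home (under 0.06 rad) (value of joint tensioner above 0.58 rad and value of joint release below 0.06 rad and contact force between any of the fingers, the arm and tensioner above 3 N and velocity of joint tensioner below 0.05 rad/s); the arm keeps its last pose, push and grip.
It fails at once if a bystander was shifted by more than 30 mm (distance of any of jar_mid, tin_mid, coil_mid, spanner_grip from where it was at the start of the episode above 0.03 m).
It also fails if it takes over 42 s, if anything falls off the work surface, if the arm or the gripper's body presses on something with over 40 N, if the wrist force passes 120 N, or if a joint passes its speed limit or range.

## Working session

There is one attempt and no reset: what is moved stays moved. The work goes in short steps, Python scripts to look and compute and a tool call to move; the robot and the scene stay as the last step left them, time stands still between calls to the robot, and variables do not carry over. Pictures are saved under pics/ and viewed, about 8 in all and at most 12, crops included, and the job is handed in when it is done.

Besides the shell and the picture viewer there is one more tool, called after "Call:" by a JSON object that holds its "method" and its "body", one argument or row to a line. move_arm: Moves the arm, as the interface text tells. Its arguments: {"type":"object","properties":{"motion":{"type":"array"}},"required":["motion"]}

```bash
mkdir -p pics; cat > h.py <<'E'
import numpy as np, cv2
from workcell import *
def ray(im,row,col):
    K=im["mtx"];T=np.array(im["camera_from_world"])
    d=np.array([(col-K[0][2])/K[0][0],-(row-K[1][2])/K[1][1],-1.])
    R=T[:3,:3]; o=-R.T@T[:3,3]; d=R.T@d
    return o,d/np.linalg.norm(d)
def atz(im,row,col,z):
    o,d=ray(im,row,col); return o+d*(z-o[2])/d[2]
H=dict(idler_post=79,idler_pivot=58,lever_post=75,lever_pivot=48,jar_mid=48.5,tin_mid=38,coil_mid=25,spanner_grip=5,plate=0)
E
python3 - <<'E'
from h import *
np.set_printoptions(precision=1,suppress=True)
o=get_obs();print(o, tcp_to_grasp)
for n in("scene","side"):
    im=get_image(n);cv2.imwrite(f"pics/{n}0.png",im["color"][:,:,::-1])
    print(n,im.keys(),ray(im,192,256))
    for k,z in H.items():
        m=mark_of(im,k)[:2]
        for q in m: print(k,round(q["p"],2),np.array(q["location"]),atz(im,*q["location"],z))
E
```

```text
{'t': 0.0, 'qpos': array([ 1.2,  0.4,  1.6,  0. ,  1.1, -0. ]), 'qvel': array([ 0., -0., -0., -0., -0., -0.]), 'joint_torque': array([  0. , -54.5, -27.4,   0.1,   0. ,  -0. ]), 'ee_pos': array([198.7, 592. , 221.9]), 'orientation': array([ 2.5,  1.8, -0. ]), 'ft_force': array([-0.4,  0.2,  0.8]), 'moment': array([ 0., -0., -0.]), 'width': 87.48542377767679} 18.700000000000003
scene dict_keys(['color', 'mtx', 'camera_from_world', 'shot']) (array([1208.1,  416.9,  938.9]), array([-0.5, -0.4, -0.8]))
idler_post 0.78 [152.6 243.4] [516.8 -92.2  79. ]
idler_post 0.55 [160.2 206.1] [ 596.5 -159.9   79. ]
idler_pivot 0.74 [185.9 271.6] [560.3  27.9  58. ]
lever_post 0.79 [224.  299.4] [637.6 155.9  75. ]
lever_pivot 0.89 [213.  277.5] [620.9  84.5  48. ]
jar_mid 0.9 [249.5 241.6] [760.3  71.2  48.5]
tin_mid 0.6 [235.9 198. ] [782.3 -44.7  38. ]
coil_mid 0.83 [238.7 359.9] [560.4 287.9  25. ]
spanner_grip 0.79 [161.2 207.6] [ 544.6 -203.4    5. ]
spanner_grip 0.3 [249.9 242.4] [738.3  56.6   5. ]
plate 0.98 [205.7 266.4] [584.9  28.5   0. ]
side dict_keys(['color', 'mtx', 'camera_from_world', 'shot']) (array([ 193.9, -870.2,  977.7]), array([ 0.3,  0.6, -0.7]))
idler_post 0.91 [220.  234.2] [526.3 -84.8  79. ]
idler_pivot 0.75 [272.9 265.9] [ 525.7 -250.6   58. ]
idler_pivot 0.69 [194.2 225.9] [555.7  29.3  58. ]
lever_post 0.73 [148.2 233.9] [651.5 177.   75. ]
lever_pivot 0.78 [178.3 242.8] [628.4  74.8  48. ]
jar_mid 0.65 [164.8 287.3] [766.2  65.   48.5]
jar_mid 0.36 [149.6 230. ] [651.8 207.4  48.5]
tin_mid 0.66 [192.1 312.4] [774.8 -56.7  38. ]
coil_mid 0.7 [152.2 193.6] [560.8 276.5  25. ]
spanner_grip 0.65 [269.1 263.9] [ 545.9 -202.5    5. ]
plate 0.78 [204.7 235.7] [584.6  34.8  -0. ]
```

```bash
python3 - <<'E'
import cv2,numpy as np
a=cv2.imread("pics/scene0.png")[110:290,150:400];b=cv2.imread("pics/side0.png")[110:290,150:400]
cv2.imwrite("pics/c0.png",np.vstack([cv2.resize(x,None,fx=1.65*1,fy=1.65) for x in(a,b)]))
E
```

```text
(no output)
```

View pics/c0.png

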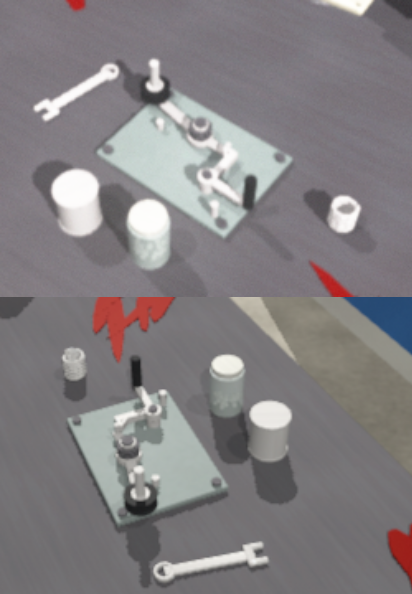

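The scene crop shows the lever's black handle at about pixel (301, 226) as col, row, the idler post at (243, 151), and jar and tin beyond the plate. These agree with the marks. Next I triangulate the points and get the plate yaw.

```bash
python3 - <<'E'
from h import *
np.set_printoptions(precision=1,suppress=True)
S=get_image("scene");D=get_image("side")
def crop(c,r,o=0): return (110+(r-o)/1.65,150+c/1.65)
cs=[atz(S,*crop(*p),12) for p in[(97,152),(225,237),(292,158),(172,88)]]
cd=[atz(D,*crop(*p,297),12) for p in[(68,420),(172,390),(228,490),(122,524)]]
for c in(cs,cd):
    c=np.array(c);e=np.roll(c,-1,0)-c;print(c[:,:2],np.linalg.norm(e,axis=1),np.degrees(np.arctan2(e[:,1],e[:,0])),c.mean(0))
P={k:[] for k in H}
for i in range(2):
  for im in(S,D):
    for k,z in H.items():
        m=mark_of(im,k)
        if m: P[k].append([ray(im,*q["location"]) for q in m[:2]])
  break
for k,v in P.items():
    best=None
    for a in v[0]:
        for b in(v[1] if len(v)>1 else []):
            A=[];y=[]
            for o,d in(a,b):
                M=np.eye(3)-np.outer(d,d);A.append(M);y.append(M@o)
            p,*_=np.linalg.lstsq(np.vstack(A),np.hstack(y),rcond=None)
            r=np.linalg.norm(np.vstack(A)@p-np.hstack(y))
            if best is None or r<best[1]: best=(p,r)
    print(k,best, 'nominal z',H[k])
E
```

```text
[[ 668.4 -102.3]
 [ 690.9  155.1]
 [ 503.7  168. ]
 [ 481.6  -80.6]] [258.4 187.6 249.6 188.1] [ 85.  176.1 -95.1  -6.6] [586.1  35.1  12. ]
[[ 503.4  158.3]
 [ 698.9  142.8]
 [ 664.4 -116.3]
 [ 486.9  -99.9]] [196.1 261.3 178.2 258.7] [ -4.6 -97.6 174.7  86.3] [588.4  21.2  12. ]
idler_post (array([525.1, -88.8,  89.9]), np.float64(1.6062217492504118)) nominal z 79
idler_pivot (array([561.5,  21.1,  54.6]), np.float64(1.4185101732543264)) nominal z 58
lever_post (array([640. , 160.6,  84.2]), np.float64(3.962295560841504)) nominal z 75
lever_pivot (array([633. ,  89.4,  41.6]), np.float64(4.4971412334923695)) nominal z 48
jar_mid (array([771.5,  71.4,  48.8]), np.float64(3.402525212178079)) nominal z 48.5
tin_mid (array([772.4, -52.4,  32. ]), np.float64(2.678064568158226)) nominal z 38
coil_mid (array([559. , 285.2,  18.4]), np.float64(0.8364849427907532)) nominal z 25
spanner_grip (array([ 544.3, -210.6,    5.3]), np.float64(1.1581372551947173)) nominal z 5
plate (array([584.3,  26.9,  -9.6]), np.float64(8.72184401997798)) nominal z 0
```

Call:
{"method": "move_arm", "body": {
  "motion": [
    [27,-30,0,0,0,0,0],
    [54,-60,0,0,0,0,0],
    [81,-90,0,0,0,0,0],
    [108,-120,0,0,0,0,0],
    [135,-150,0,0,0,0,0]
  ]
}}

```text
t: 2.42
ee_pos: [334.7, 441.1, 222.8]
orientation: [-2.55, -1.835, -0.001]
ft_force: [-0.0, 0.9, -0.6]
width: 58.1
```

Call:
{"method": "move_arm", "body": {
  "motion": [
    [27,-30,0,0,0,0,0],
    [54,-60,0,0,0,0,0],
    [81,-90,0,0,0,0,0],
    [108,-120,0,0,0,0,0],
    [135,-150,0,0,0,0,0]
  ]
}}

```text
t: 2.83
ee_pos: [469.9, 290.9, 222.9]
orientation: [2.55, 1.834, 0.001]
ft_force: [0.1, 0.3, -0.4]
width: 24.2
```

Call:
{"method": "move_arm", "body": {
  "motion": [
    [27,-30,0,0,0,0,0],
    [54,-60,0,0,0,0,0],
    [81,-90,0,0,0,0,0],
    [108,-120,0,0,0,0,0],
    [120,-130,0,0,0,0,0]
  ]
}}

```text
t: 3.25
ee_pos: [591.7, 158.8, 222.9]
orientation: [2.552, 1.83, 0.002]
ft_force: [0.5, 0.5, -0.2]
width: 0.4
```

```bash
cat >> h.py <<'E'
def wray(im,row,col):
    K=np.array(im["mtx"]);T=np.array(im["camera_from_world"])
    u=np.array([(col-K[0,2])/K[0,0],(row-K[1,2])/K[1,1]]);t=np.linalg.norm(u);u=u/t*np.sin(t)
    R=T[:3,:3];return -R.T@T[:3,3],R.T@np.array([u[0],-u[1],-np.cos(t)])
def watz(im,row,col,z):
    o,d=wray(im,row,col);return o+d*(z-o[2])/d[2]
E
python3 - <<'E'
from h import *
np.set_printoptions(precision=1,suppress=True)
im=get_image("wrist");cv2.imwrite("pics/w1.png",im["color"][:,:,::-1])
print(np.array(im["mtx"]),wray(im,192,256.1))
for k in ["idler_post","idler_pivot","lever_post","lever_pivot","plate"]:
    for q in mark_of(im,k)[:2]: print(k,round(q["p"],2),np.array(q["location"]),watz(im,*q["location"],H[k]))
E
```

```text
[[297.3   0.  260.5]
 [  0.  297.3 189.8]
 [  0.    0.    1. ]] (array([514.3, 184.6, 384.5]), array([ 0.3, -0.1, -1. ]))
idler_post 0.78 [191.6  61. ] [524.2 -86.9  79. ]
idler_post 0.33 [116.4 350.2] [557.9 269.6  79. ]
idler_pivot 0.78 [181.9 142.3] [554.8  21.   58. ]
lever_post 0.95 [212.9 269.8] [634.  155.2  75. ]
lever_post 0.19 [117.2 351.8] [559.8 272.2  75. ]
lever_pivot 0.87 [221.1 208.2] [630.5  76.8  48. ]
lever_pivot 0.58 [181.7 144.6] [556.8  19.1  48. ]
plate 0.56 [209.8 272.3] [659.8 152.9   0. ]
```

View pics/w1.png

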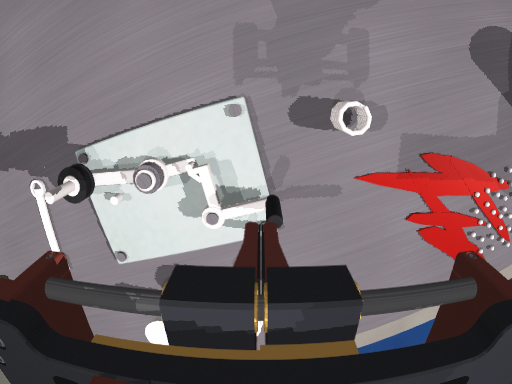

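The wrist view shows the handle post at about (272, 210) just ahead (+x) of the closed fingers and the idler post at (62, 190). All match the triangulation. The space on the -x side is free, so I descend there.

Call:
{"method": "move_arm", "body": {
  "motion": [
    [0,0,-40,0,0,0,0],
    [0,0,-80,0,0,0,0],
    [0,0,-120,0,0,0,0],
    [0,0,-155,0,0,0,0],
    [0,0,-161,0,0,0,0]
  ]
}}

```text
t: 3.97
ee_pos: [583.8, 163.0, 56.3]
orientation: [-2.546, -1.835, 0.014]
ft_force: [-1.4, -0.5, 0.1]
width: 0.4
```

Call:
{"method": "move_arm", "body": {
  "motion": [
    [4,0,0,0,0,0,0],
    [9,0,0,0,0,0,0],
    [14,0,0,0,0,0,0],
    [19,0,0,0,0,0,0],
    [24,0,0,0,0,0,0]
  ]
}}

```text
t: 4.38
ee_pos: [614.9, 162.9, 63.9]
orientation: [2.549, 1.833, 0.005]
ft_force: [-0.5, -0.0, -0.1]
width: 0.3
```

Call:
{"method": "move_arm", "body": {
  "motion": [
    [4,0,0,0,0,0,0],
    [8,0,0,0,0,0,0],
    [12,-1,0,0,0,0,0],
    [16,-2,0,0,0,0,0],
    [20,-3,0,0,0,0,0]
  ]
}}

```text
t: 4.8
ee_pos: [632.8, 160.6, 62.5]
orientation: [-2.549, -1.833, -0.001]
ft_force: [-1.8, 5.7, 1.0]
width: 0.6
```

```bash
python3 - <<'E'
from h import *
np.set_printoptions(precision=1,suppress=True)
A=get_image("scene");B=get_image("side");W=get_image("wrist")
print(get_obs()["ft_force"],get_obs()["ee_pos"])
for k in ["idler_post","lever_post"]:
  for im,f in((A,atz),(B,atz),(W,watz)):
    for q in mark_of(im,k)[:1]: print(k,round(q["p"],2),np.array(q["location"]),f(im,*q["location"],H[k]))
a,b=[cv2.resize(im["color"][130:260,190:350],None,fx=2.5,fy=2.5) for im in(A,B)]
w=cv2.resize(W["color"][150:280,180:340],None,fx=2.5,fy=2.5,interpolation=2)
cv2.imwrite("pics/p2.png",np.vstack([np.hstack([a,b]),np.hstack([w,w*0])])[:590,:,::-1])
E
```

```text
[-2.6  5.5  1.6] [633.  160.4  62.4]
idler_post 0.92 [150.6 259.3] [486.2 -60.   79. ]
idler_post 0.97 [220.1 213.9] [482.  -61.1  79. ]
lever_post 0.56 [227.9 295.9] [652.2 154.7  75. ]
lever_post 0.48 [258.  150.8] [619.2  94.7  75. ]
```

View pics/p2.png

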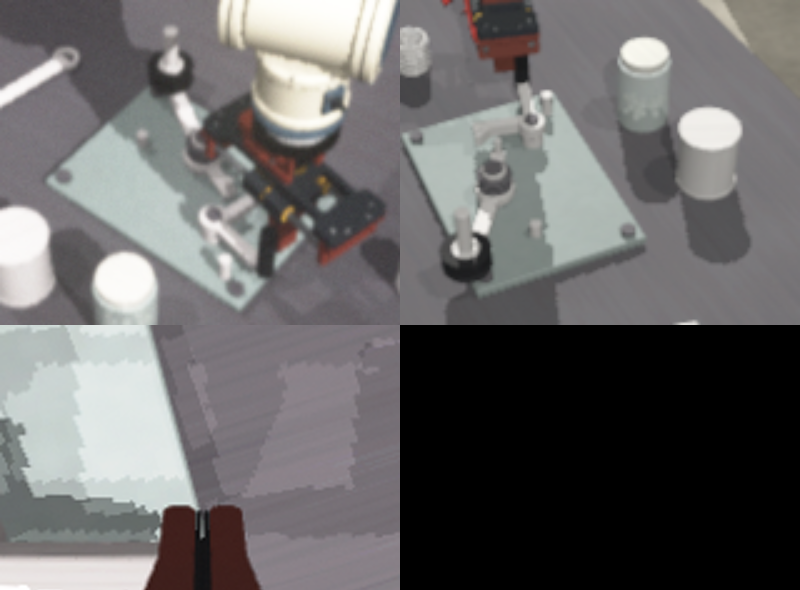

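The pawl has already released and the arm has sprung out (idler post near (484, -60)). The lever is only part-way. The contact force is mostly along +y, which means the handle sits on the -y corner of the fingers. I back off, re-centre by moving -y, and push again.

Call:
{"method": "move_arm", "body": {
  "motion": [
    [-10,1,0,0,0,0,0],
    [-30,2,0,0,0,0,0],
    [-32,-5,0,0,0,0,0],
    [-32,-11,0,0,0,0,0],
    [-32,-11,0,0,0,0,0]
  ]
}}

```text
t: 5.67
ee_pos: [601.6, 147.3, 62.2]
orientation: [2.55, 1.833, 0.001]
ft_force: [0.5, -0.2, 0.8]
width: 0.8
```

```bash
python3 - <<'E'
from h import *
np.set_printoptions(precision=1,suppress=True)
A=get_image("scene");B=get_image("side");W=get_image("wrist")
print(get_obs()["ft_force"],get_obs()["ee_pos"])
for k in ["lever_post","lever_pivot"]:
  for im,f in((A,atz),(B,atz),(W,watz)):
    for q in mark_of(im,k)[:1]: print(k,round(q["p"],2),np.array(q["location"]),f(im,*q["location"],H[k]))
E
```

```text
[ 0.5 -0.2 -0.1] [602.  148.2  62. ]
lever_post 0.92 [225.2 301.9] [637.4 162.7  75. ]
lever_post 0.8 [152.5 234.6] [644.7 158.2  75. ]
lever_pivot 0.74 [218. 276.] [636.3  89.7  48. ]
lever_pivot 0.66 [151.3 193.4] [553.1 253.1  48. ]
```

Call:
{"method": "move_arm", "body": {
  "motion": [
    [3,5,0,0,0,0,0],
    [9,9,0,0,0,0,0],
    [15,10,0,0,0,0,0],
    [21,10,0,0,0,0,0],
    [27,9,0,0,0,0,0]
  ]
}}

```text
t: 6.53
ee_pos: [628.1, 158.5, 61.7]
orientation: [-2.549, -1.834, 0.0]
ft_force: [-3.2, 5.5, 1.5]
width: 0.4
```

Call:
{"method": "move_arm", "body": {
  "motion": [
    [4,-1,0,0,0,0,0],
    [8,-2,0,0,0,0,0],
    [12,-3,0,0,0,0,0],
    [16,-4,0,0,0,0,0],
    [20,-6,0,0,0,0,0]
  ]
}}

```text
t: 6.95
ee_pos: [648.0, 152.3, 61.6]
orientation: [-2.549, -1.834, 0.0]
ft_force: [-2.9, 5.6, 1.9]
width: 0.3
```

```bash
python3 - <<'E'
from h import *
np.set_printoptions(precision=1,suppress=True)
A=get_image("scene");B=get_image("side")
print(get_obs()["ft_force"],get_obs()["ee_pos"])
for k in ["lever_post","lever_pivot"]:
  for im,f in((A,atz),(B,atz)):
    for q in mark_of(im,k)[:1]: print(k,round(q["p"],2),np.array(q["location"]),f(im,*q["location"],H[k]))
E
```

```text
[-3.2  4.9  2.2] [648.3 152.1  61.5]
lever_post 0.81 [232.7 287.3] [675.4 144.8  75. ]
lever_post 0.9 [150.2 244.3] [673.8 154.2  75. ]
lever_pivot 0.96 [214.7 278.3] [624.3  89.   48. ]
lever_pivot 0.66 [173.6 240.1] [630.6  96.3  48. ]
```

Call:
{"method": "move_arm", "body": {
  "motion": [
    [3,-1,0,0,0,0,0],
    [6,-3,0,0,0,0,0],
    [8,-4,0,0,0,0,0],
    [8,-4,0,0,0,0,0]
  ]
}}

```text
t: 7.58
ee_pos: [649.8, 151.2, 61.4]
orientation: [-2.542, -1.828, 0.013]
ft_force: [-24.1, 19.3, 16.3]
width: 0.5
```

The force jumped to about 34 N, so the lever is at its stop, and it was held there. I back away so it can return home, then rise clear.

Call:
{"method": "move_arm", "body": {
  "motion": [
    [-15,3,0,0,0,0,0],
    [-35,3,0,0,0,0,0],
    [-65,3,5,0,0,0,0],
    [-68,3,40,0,0,0,0],
    [-68,3,80,0,0,0,0]
  ]
}}

```text
t: 8.0
ee_pos: [584.1, 149.8, 139.5]
orientation: [-2.548, -1.834, 0.011]
ft_force: [1.2, -0.3, -0.3]
width: 0.1
```

Call:
{"method": "move_arm", "body": {
  "motion": [
    [-20,-30,20,0,0,0,0],
    [-43,-64,20,0,0,0,0],
    [-66,-98,20,0,0,0,0],
    [-89,-132,20,0,0,0,0],
    [-112,-166,20,0,0,0,0]
  ]
}}

```text
t: 8.42
ee_pos: [475.4, -17.0, 162.2]
orientation: [2.549, 1.834, 0.002]
ft_force: [0.3, 0.2, -0.4]
width: 0.6
```

```bash
python3 - <<'E'
from h import *
np.set_printoptions(precision=1,suppress=True)
A=get_image("scene");B=get_image("side");W=get_image("wrist")
print(get_obs()["ft_force"],get_obs()["ee_pos"])
for k in ["lever_post","idler_post","idler_pivot"]:
  for im,f in((A,atz),(B,atz),(W,watz)):
    for q in mark_of(im,k)[:1]: print(k,round(q["p"],2),np.array(q["location"]),f(im,*q["location"],H[k]))
a,b=[cv2.resize(im["color"][100:280,160:360],None,fx=2,fy=2) for im in(A,B)]
cv2.imwrite("pics/p3.png",np.hstack([a,b])[:,:,::-1])
E
```

```text
[ 1. -0.  0.] [475.1 -17.6 162. ]
lever_post 0.82 [224.8 300.9] [637.7 160.1  75. ]
lever_post 0.87 [151.9 233.4] [642.8 162.3  75. ]
lever_post 0.67 [270.3 451.9] [632.9 161.9  75. ]
idler_post 0.89 [145.5 257.5] [472.2 -75.3  79. ]
idler_post 0.83 [222.3 217.4] [486.6 -72.1  79. ]
idler_post 0.57 [223.4 217.7] [484.2 -64.   79. ]
idler_pivot 0.92 [182.3 270.6] [551.1  19.   58. ]
idler_pivot 0.83 [193.2 225.2] [555.7  33.8  58. ]
idler_pivot 0.84 [249. 325.] [554.3  22.8  58. ]
```

View pics/p3.png

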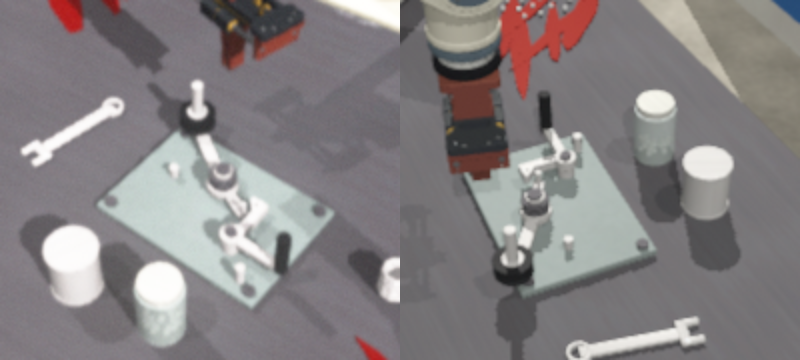

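The lever is home (post back near (638, 161)). The arm is right out, with its post near (482, -66). The jar, tin and spanner have not moved. Now I go down on the -x side of the idler post.

Call:
{"method": "move_arm", "body": {
  "motion": [
    [-20,-28,0,0,0,0,0],
    [-27,-36,-30,0,0,0,0],
    [-27,-36,-65,0,0,0,0],
    [-27,-36,-92,0,0,0,0],
    [-27,-36,-97,0,0,0,0]
  ]
}}

```text
t: 9.43
ee_pos: [446.4, -51.1, 61.5]
orientation: [-2.547, -1.832, 0.007]
ft_force: [-1.0, 0.3, 0.4]
width: 0.6
```

Call:
{"method": "move_arm", "body": {
  "motion": [
    [5,-2,0,0,0,0,0],
    [10,-4,0,0,0,0,0],
    [15,-6,0,0,0,0,0],
    [20,-8,0,0,0,0,0],
    [25,-12,0,0,0,0,0]
  ]
}}

```text
t: 9.85
ee_pos: [472.7, -63.3, 65.8]
orientation: [-2.548, -1.834, 0.004]
ft_force: [-7.3, 1.9, 4.5]
width: 0.7
```

Call:
{"method": "move_arm", "body": {
  "motion": [
    [5,-4,0,0,0,0,0],
    [10,-8,0,0,0,0,0],
    [16,-11,0,0,0,0,0],
    [22,-14,0,0,0,0,0],
    [28,-16,0,0,0,0,0]
  ]
}}

```text
t: 10.27
ee_pos: [499.2, -79.3, 65.6]
orientation: [-2.547, -1.833, 0.007]
ft_force: [-11.5, -3.7, 6.7]
width: 0.5
```

Call:
{"method": "move_arm", "body": {
  "motion": [
    [5,-2,0,0,0,0,0],
    [10,-3,0,0,0,0,0],
    [14,-4,0,0,0,0,0],
    [18,-5,0,0,0,0,0],
    [22,-5,0,0,0,0,0]
  ]
}}

```text
t: 10.68
ee_pos: [521.4, -85.2, 65.5]
orientation: [-2.548, -1.833, 0.007]
ft_force: [-10.9, -6.5, 2.2]
width: 0.7
```

```bash
python3 - <<'E'
from h import *
np.set_printoptions(precision=1,suppress=True)
A=get_image("scene");B=get_image("side")
print(get_obs()["ft_force"],get_obs()["ee_pos"])
for k in ["lever_post","idler_post","idler_pivot"]:
  for im,f in((A,atz),(B,atz)):
    for q in mark_of(im,k)[:1]: print(k,round(q["p"],2),np.array(q["location"]),f(im,*q["location"],H[k]))
E
```

```text
[-9.7 -5.   2. ] [522.  -85.2  65.5]
lever_post 0.73 [226.2 298.6] [644.3 157.6  75. ]
idler_post 0.59 [155.6 237.9] [534.6 -98.1  79. ]
idler_post 0.57 [220.8 241.1] [540.1 -95.4  79. ]
idler_pivot 0.6 [178.  270.4] [538.6  10.3  58. ]
```

Still riding, about 11 N and near the stop. I continue gently towards it.

Call:
{"method": "move_arm", "body": {
  "motion": [
    [3,0,0,0,0,0,0],
    [6,0,0,0,0,0,0],
    [9,0,0,0,0,0,0]
  ]
}}

```text
t: 11.33
ee_pos: [530.1, -85.0, 65.4]
orientation: [-2.548, -1.833, 0.008]
ft_force: [-10.7, -4.8, 1.5]
width: 0.5
```

Call:
{"method": "move_arm", "body": {
  "motion": [
    [3,0,0,0,0,0,0],
    [6,0,0,0,0,0,0]
  ]
}}

```text
t: 11.5
ee_pos: [535.1, -84.9, 65.2]
orientation: [-2.546, -1.832, 0.01]
ft_force: [-22.5, -7.1, 11.9]
width: 0.5
```

Call:
{"method": "move_arm", "body": {
  "motion": [
    [1,0,0,0,0,0,0],
    [1,0,0,0,0,0,0],
    [1,0,0,0,0,0,0],
    [1,0,0,0,0,0,0]
  ]
}}

```text
t: 11.83
ee_pos: [534.9, -84.8, 65.2]
orientation: [-2.545, -1.831, 0.012]
ft_force: [-16.5, -5.4, 7.8]
width: 0.6
```

```bash
python3 - <<'E'
from h import *
np.set_printoptions(precision=1,suppress=True)
A=get_image("scene");B=get_image("side");W=get_image("wrist")
for k in ["lever_post","idler_post","idler_pivot","jar_mid","tin_mid","coil_mid","spanner_grip"]:
  for im,f in((A,atz),(B,atz),(W,watz)):
    for q in mark_of(im,k)[:1]: print(k,round(q["p"],2),np.array(q["location"]),f(im,*q["location"],H[k]))
o=get_obs();print(o["t"],o["ft_force"],o["ee_pos"],o["qvel"])
a,b=[cv2.resize(im["color"][100:280,160:360],None,fx=2,fy=2) for im in(A,B)]
cv2.imwrite("pics/p4.png",np.hstack([a,b])[:,:,::-1])
E
```

```text
lever_post 0.94 [225.2 300.6] [639.1 160.1  75. ]
idler_post 0.77 [157.9 235.8] [544.9 -97.8  79. ]
idler_pivot 0.86 [183.1 270.4] [553.8  20.   58. ]
idler_pivot 0.66 [198.2 227.6] [553.2  13.3  58. ]
idler_pivot 0.97 [209.3 422.1] [554.9  23.6  58. ]
jar_mid 0.65 [251.7 239.4] [768.2  70.4  48.5]
jar_mid 0.67 [162.  290.4] [780.3  71.5  48.5]
tin_mid 0.89 [234.3 196.8] [780.3 -50.1  38. ]
tin_mid 0.75 [190.7 311.2] [774.9 -50.5  38. ]
coil_mid 0.58 [238.7 359.4] [561.1 286.8  25. ]
coil_mid 0.54 [153.  194.9] [562.8 271.   25. ]
spanner_grip 0.91 [162.1 202.2] [ 556.3 -214.4    5. ]
spanner_grip 0.89 [272.9 264. ] [ 540.7 -212.7    5. ]
spanner_grip 0.87 [248.4 130.2] [ 536.8 -210.4    5. ]
13.0333 [-17.1  -4.5   8.3] [534.9 -84.8  65.2] [-0.  0. -0.  0.  0. -0.]
```

View pics/p4.png

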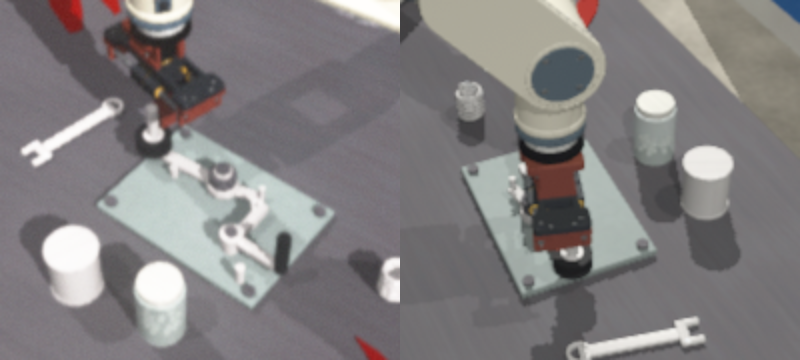

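The arm is back with the idler post near (551, -91), the lever is home and the bystanders have not moved. One small nudge will confirm that this is the hard stop.

Call:
{"method": "move_arm", "body": {
  "motion": [
    [1.5,0,0,0,0,0,0],
    [1.5,0,0,0,0,0,0],
    [1.5,0,0,0,0,0,0],
    [1.5,0,0,0,0,0,0]
  ]
}}

```text
t: 13.37
ee_pos: [535.0, -84.8, 65.2]
orientation: [-2.544, -1.83, 0.016]
ft_force: [-22.0, -5.9, 12.4]
width: 0.2
```

The nudge moved the tool only 0.1 mm while the force rose by 5 N, so the arm is against its hard stop. I hand the job in while still pressing.

```bash
python3 -c "
from workcell import *
o=get_obs();print(o['t'],o['ft_force'],o['ee_pos']);print(close_job())"
```

```text
13.3667 [-21.95497092  -5.91383559  12.42038929] [535.01257164 -84.80580019  65.15985655]
the job is handed in; nothing more can be done
None
```

I released the tensioner, then pushed its arm back to the stop. I handed the job in at 13.4 s with the fingers still pressing on the arm; no verdict was reported.

- **Lever:** I pushed it until the force jumped from about 6 N to about 34 N at its stop, then backed off. The camera afterwards showed the lever home and the arm sprung right out.
- **First try:** The first lever push freed the arm but did not reach the stop. I saw a sideways force, backed off and pushed again. The sideways force came back on the second push without causing trouble.
- **Arm:** I then pushed the idler post back about 0.65 rad, worked out from post positions. A last 1.5 mm nudge moved the tool only 0.1 mm while the force rose by about 5 N, so it is on the hard stop. I handed in pressing with about 23 N sideways (26 N in all).
- **Last camera check:** The lever was still home. The jar, tin, coil and spanner were where they started, within the measurement scatter of roughly 15 mm. The two cameras disagreed by up to that much on single points, and the side camera did not find the idler post because the gripper hid it.

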